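# Hang a washed visor frame and hold the drying air on

## Task

Hang the washed blue face-shield frame arch up over the drying bar, its inner headband resting on the bar, and let go of it. Then flip the red safety catch fully over, clear of the air lever, and only after that pull the lever fully towards you and finish while still holding it there against its spring, so that the air stays on. Leave the white frame, the cassettes, the tube rack and the spray bottle where they are.

Things in the scene. Friction and masses are not known exactly. Their poses are not given: they have to be found in the camera images.
- blue_frame: Blue rigid face-shield frame: an inverted U, 193 mm wide (x), 20 mm deep (y), 138 mm tall (z up), about 55 g, standing in a drip stand slot. Two arches joined low at the legs. Origin: middle of the outer arch's crown, a flat bar 32 mm long (x), 20 mm deep (y), 8 mm thick; below it a 27 mm gap. Inner arch: see blue_headband. Leg tips 133 mm below the origin.
- blue_headband (a point): Middle of the underside of the blue frame's inner headband arch, the spot that rests on the drying bar: 36.5 mm below the frame's origin. The arch is flat there for 30 mm along x and open below between the two legs, 139 mm apart.
- white_frame: White frame, same shape as the blue one, standing in the other slot of the drip stand, 80 mm beside it along y. Stays there.
- drip_stand: Fixed white plastic stand, 220 x 180 mm, origin under its centre. Two slots along its x at y = +40 and -40 mm, each between ribs 24 mm apart that reach 30 mm above the table; frame leg tips rest in them 8 mm above the table.
- bar_mid (a point): Middle of the drying bar's axis, 143 mm above the table. Round steel bar, 14 mm thick, along the point's y, straight for 170 mm, bent down at both ends into posts; nothing above it. Axes = the station's: x away from the robot, y left, z up. A low air knife, top 100 mm above the table, lies 130 mm beyond the bar in +x.
- drying_bar: The drying bar with its two posts, fixed on the station's drip tray; origin under bar_mid at table height.
- lever_grip (a point): Centre of the black round handgrip at the end of the air lever, 28 mm in diameter, 44 mm long along the stem; 110 mm from lever_pivot and 188 mm above the table at rest. Stem below it: 10 mm round steel bar. The point turns with the lever, its axes being the station's at rest.
- lever_pivot (a point): Pivot of the air lever, on its axis, 85 mm above the table. Turns with the lever; at lever value 0 its axes are the station's.
- air_lever (a joint): Air lever, rad. 0 at rest: leaning 0.35 from upright away from the robot (station +x). Grows as the handgrip is pulled towards the robot (station -x), turning about the station's y through lever_pivot; stop at 0.87, leaning 0.52 towards the robot. A spring returns it to 0 when let go: about 2 N at the handgrip at rest, 7 N at the stop.
- catch_hinge (a point): Foot of the red thumb tab, on the safety catch's hinge axis, 140 mm above the table. The axis runs along station x, 70 mm right of the lever (station -y). Turns with the catch. Its bushing, 20 mm in diameter, lies 10 to 22 mm beyond this point in +x.
- catch_tab (a point): Free end of the red thumb tab, 50 mm from catch_hinge, straight above it when closed. Tab 16 mm wide (station x), 9 mm thick (y). Turns with the catch.
- safety_catch (a joint): Safety catch, rad. 0 closed: tab upright, and 28 mm beyond it in +x a yellow arm, 90 mm long, 12 mm tall, level across the robot's side of the lever's stem, which blocks the lever after about 0.05 rad. Grows as the tab is pushed over to the right (station -y) and the arm swings up. Stop at 1.57: tab level, arm upright. Takes about 1 N at the tab; stays where left.
- tube_rack: White rack of sample tubes, 54 x 96 mm, 70 mm tall with the tubes, origin under its centre; to be left alone.
- spray_bottle: White and blue spray bottle, 68 mm in diameter, 193 mm tall, origin under its centre; to be left alone.
- test_cassette0: White test cassette, 70 x 20 x 5 mm, lying on the paper, one of a row of four; to be left alone.
- test_cassette1: White test cassette, 70 x 20 x 5 mm, lying on the paper, one of a row of four; to be left alone.
- test_cassette2: White test cassette, 70 x 20 x 5 mm, lying on the paper, one of a row of four; to be left alone.
- test_cassette3: White test cassette, 70 x 20 x 5 mm, lying on the paper, one of a row of four; to be left alone.
There are look-alikes about, which are no part of the job. There is more than one size of the blue_frame; the job needs the smaller.

How it is judged:
By the outcome, as a careful person would: the job done as asked, in the order asked, and still so for the second after the job is handed in, while the arm keeps its last pose, push and grip.
It also fails if it takes over 64 s, if anything falls off the work surface, if the arm or the gripper's body presses on something with over 40 N, if the wrist force passes 120 N, or if a joint passes its speed limit or range.

## Robot

A 7-joint arm with a two-finger parallel gripper is mounted at the origin on the work surface. World frame = base frame: x ahead of the robot, y to its left, z up, the work surface at z = 0. Lengths are in m, angles in rad, forces in N, time in s.
With the tool pointing down it reaches from about 0.425 to 0.925 m from the base axis. Payload 6.8 kg.
Tool frame: the origin (TCP) lies on the front face of the gripper's body, between the roots of the fingers; the fingertips stand 73 mm ahead of it and the grasp point (between the pads) lies 54 mm ahead of it (env.nose_length is the distance from the TCP to the fingertips, in m); z points along the fingers, y is the line along which they close (so a half turn about z gives the same grasp; the last joint's range is limited). The gripper opens to 85 mm and grips with 20 to 120 N. Pads are 22 mm wide; open, the fingers measure 114 mm over their backs; the gripper's body (76 mm by 85 mm) begins 54 mm behind the grasp point. The pads swing forward as they close: fully open they stand 13 mm farther back than shut.
Start: joints at [-1.225, 0.477, 0.022, 1.555, -0.011, 1.109, -0.083], TCP at [0.296, 0.607, 0.304] pointing down, gripper open.
Joint ranges: [-2.96, 2.96], [-0.34, 2.1], [-1.41, 1.46], [0.24, 2.44], [-1.37, 4.51], [0.17, 1.92], [-2.96, 2.96]. Speed limits (rad/s): [2.39, 2.39, 3.14, 3.14, 3.14, 3.14, 3.14].

## Interface

Orientations are given as a unit quaternion [w, x, y, z].
In Python, from cell import env, kin, camera, calibration, job gives the robot as it stands. The module is installed in compiled form; this text tells all that it offers. Calls block until the motion is done:
- env.reach(position, orientation): joint-space move of the TCP to a pose.
- env.movel(position, velocity=0.15, rot=None, stop_force=None): straight line of the TCP; rot=None keeps the orientation; velocity is the mean speed in m/s. With stop_force (N) it stops when the force on the tool has changed by that much, and returns True; else False.
- env.goto_joints(angles): joint-space move.
- env.grip(opening, f_grip=None): finger opening in m; f_grip is the grip in N (None keeps the last); returns when the fingers have stopped.
- env.dwell(seconds).
- kin.inverse_kinematics(position, orientation): joint angles nearest the present ones, or None.
- env.get_state(): the state.
- camera(name): name is "scene" or "top" or "wrist"; returns (picture, depth): 420x560x3 uint8, blue, green, red; 420x560 float32, m along the optical axis (not along the pixel's ray), 0 where there is no reading.
- calibration(name): a dict with "fx", "fy", "cx", "cy" (pixels), "rvec" (rotation vector, rad) and "tvec" (3), from world to camera coordinates, as OpenCV has them. Camera axes: x right, y down, z forward; pixel columns grow to the right and rows downward; lengths in m; the calibration is good to about 2 mm. The wrist camera is an equidistant fisheye: a pixel r from the principal point sees the ray r / f radians off the axis. A picture is of the moment at which its call begins: read the wrist's pose just before it. calibration takes no time and is no camera call; for the wrist camera it gives the pose at the moment of the call.
A pose or a line that the arm cannot do raises env.PlanningError and nothing moves.
- job.job_done(): hands the job in; it is judged then, once.
The state is a dict: "time": time; "qpos": joint angles; "joint_velocities": joint speeds; "joint_torque": joint torques, N m; "tcp_pos": TCP position; "orientation": TCP orientation; "force": force on the tool from outside, world axes, zero at the start; "torque": the same for the moment, N m; "opening": finger opening in m; "gripper_force": force on a finger pad.
Only numpy, scipy, OpenCV 4.12 (cv2) and the standard library are available. Lean on these libraries where they do the work, as an engineer would, in place of code of your own. Each camera call takes 0.05 s, during which the arm holds its last target. There are 200 camera calls.

## Working session

There is one attempt and no reset: what is moved stays moved. The work goes in short steps, each a Python script; the robot and the scene stay as the last script left them, time stands still between calls to the robot, and variables do not carry over. Pictures are saved under pics/ and viewed, at most 10 in all, crops included, and the job is handed in when it is done.

```bash
ls; mkdir -p pics; python3 - <<'E'
from cell import env,kin,camera,calibration,job
import cv2,numpy as np
for n in("scene","top"):
    p,d=camera(n); cv2.imwrite(f"pics/{n}0.png",p); np.savez(f"{n}0.npz",p=p,d=d,**calibration(n)); print(n,calibration(n))
print(env.get_state())
E
```

```text
pics
scene {'fx': 392.60764921171847, 'fy': 392.60764921171847, 'cx': 283.41763294976136, 'cy': 210.94219173396652, 'rvec': array([ 2.06633654,  1.36113839, -0.54406307]), 'tvec': array([-0.14774588, -0.22627283,  1.51155408])}
top {'fx': 398.25629562544685, 'fy': 398.25629562544685, 'cx': 286.4225634580176, 'cy': 204.38172439598307, 'rvec': array([ 2.13866157, -2.15770405,  0.182687  ]), 'tvec': array([-0.02319824,  0.47849249,  1.13991175])}
{'time': 0.1, 'qpos': array([-1.2250817 ,  0.47769093,  0.02233194,  1.55633823, -0.0114432 ,
        1.10923835, -0.0830904 ]), 'joint_velocities': array([-0.00112223, -0.00305873, -0.00095932, -0.00267749, -0.00206635,
        0.00189761,  0.00153355]), 'joint_torque': array([ 2.86585608e-03, -5.97756314e+01,  1.61300596e+00, -2.81958622e+01,
        1.28531578e-02,  4.99548813e-03,  2.65222830e-07]), 'tcp_pos': array([0.29575222, 0.60632088, 0.30304646]), 'orientation': array([-9.68914162e-05,  2.24933639e-01,  9.74373778e-01, -7.67403829e-04]), 'force': array([-0.15328939, -1.03412574, -0.06342738]), 'torque': array([ 0.01132884,  0.00216702, -0.04146874]), 'gripper_force': 0.0, 'opening': 0.08535415589492527}
```

View pics/scene0.png

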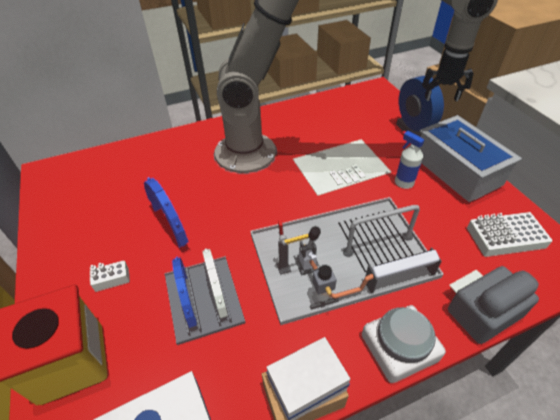

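View pics/top0.png

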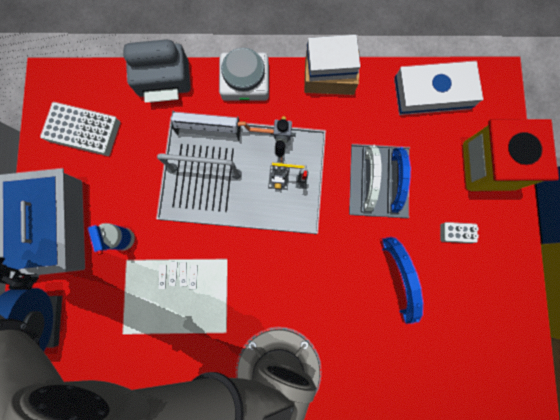

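The scene picture shows the blue frame in the stand at (182,292), the white one at (215,285), the larger blue one free at (165,212), the red catch tab at (280,232), the air lever at (313,235) and a look-alike with an orange arm at (323,272). In the top picture the blue frame is at (402,180), the bar at (165-238,157-175) and the tab at (304,176).

```bash
cat > h.py <<'E'
import numpy as np,cv2
from scipy.spatial.transform import Rotation as R
def cloud(n):
    f=np.load(n+"0.npz"); d=f["d"]; v,u=np.mgrid[:420,:560]
    c=np.stack([(u-f["cx"])/f["fx"]*d,(v-f["cy"])/f["fy"]*d,d],-1)
    W=(c-f["tvec"])@R.from_rotvec(f["rvec"]).as_matrix()
    W[d==0]=np.nan
    return f["p"],W
E
python3 - <<'E'
from h import *
np.set_printoptions(precision=3,suppress=True)
for n in("top","scene"):
    p,W=cloud(n); hsv=cv2.cvtColor(p,cv2.COLOR_BGR2HSV); h,s,v=[hsv[...,i].astype(int) for i in range(3)]
    z=W[...,2]; x=W[...,0]; y=W[...,1]
    def rep(name,m):
        P=W[m]
        if len(P)<3: print(n,name,len(P));return
        print(n,name,len(P),"med",np.median(P,0),"lo",np.percentile(P,3,0),"hi",np.percentile(P,97,0))
        q=P[:,:2]-P[:,:2].mean(0); e=np.linalg.svd(q,full_matrices=False)[2][0]; print("   dir deg",np.degrees(np.arctan2(e[1],e[0])))
    ws=(x>.3)&(x<.9)&(abs(y)<.6)
    blue=(h>105)&(h<130)&(s>150)&ws&(z<.2)&(z>.02)
    k,lab,st,cen=cv2.connectedComponentsWithStats(blue.astype(np.uint8))
    for i in range(1,k):
        if st[i,4]>60:
            m=lab==i; print("blob",cen[i]); rep("blue",m); rep("bluetop",m&(z>np.nanpercentile(z[m],97)-.006))
    reg=(x>.45)&(x<.85)&(y>-.15)&(y<.4)
    rep("bar",(z>.135)&(z<.165)&(s<60)&(v>90)&reg&(y>.08))
    rep("yellow",(h>20)&(h<33)&(s>150)&reg&(z>.05))
    rep("orange",(h>7)&(h<19)&(s>130)&reg&(z>.05))
    rep("red",((h<5)|(h>174))&(s>150)&reg&(z>.12)&(z<.22))
    blk=(v<70)&reg&(z>.12)&(z<.24)
    k,lab,st,cen=cv2.connectedComponentsWithStats(blk.astype(np.uint8))
    for i in range(1,k):
        if st[i,4]>15: print("blk",cen[i]); rep("black",lab==i)
    rep("white",(s<50)&(v>150)&(x>.4)&(x<.9)&(y<-.1)&(y>-.45)&(z>.125)&(z<.16))
im=cv2.hconcat([cv2.resize(cloud("top")[0][100:240,150:420],None,fx=2.9,fy=2.9,interpolation=2)])
im2=cv2.resize(cloud("scene")[0][190:310,240:450],None,fx=3.7,fy=2.3,interpolation=2)
w=min(im.shape[1],im2.shape[1]);im=cv2.vconcat([im[:330,:w],im2[:270,:w]]);cv2.imwrite("pics/c1.png",im);print(im.shape)
E
```

```text
blob [441.433  82.597]
top blue 231 med [ 0.841 -0.499  0.074] lo [ 0.818 -0.522  0.071] hi [ 0.864 -0.476  0.079]
   dir deg -85.75826746364302
top bluetop 200 med [ 0.841 -0.499  0.075] lo [ 0.817 -0.522  0.073] hi [ 0.863 -0.475  0.079]
   dir deg -113.40778835836737
blob [401.076 177.98 ]
top blue 738 med [ 0.539 -0.35   0.11 ] lo [ 0.458 -0.367  0.029] hi [ 0.635 -0.34   0.145]
   dir deg 175.9082028328056
top bluetop 128 med [ 0.548 -0.352  0.143] lo [ 0.521 -0.362  0.14 ] hi [ 0.575 -0.344  0.148]
   dir deg 173.80115128988174
blob [ 53.21  241.154]
top blue 272 med [0.362 0.594 0.134] lo [0.312 0.583 0.13 ] hi [0.453 0.6   0.137]
   dir deg -177.11791927639672
top bluetop 254 med [0.363 0.594 0.134] lo [0.312 0.583 0.131] hi [0.454 0.6   0.137]
   dir deg -177.08093399166367
blob [ 96.722 238.266]
top blue 263 med [0.372 0.454 0.191] lo [0.345 0.439 0.154] hi [0.401 0.471 0.195]
   dir deg -158.90348727627034
top bluetop 186 med [0.373 0.457 0.192] lo [0.345 0.441 0.189] hi [0.4   0.472 0.195]
   dir deg -159.45558904411143
blob [123.838 238.778]
top blue 167 med [0.378 0.431
[... 2621 characters left out ...]
r deg -100.47482721305008
scene orange 58 med [0.716 0.093 0.077] lo [ 0.606 -0.021  0.058] hi [0.722 0.11  0.095]
   dir deg 51.08923417378673
scene red 37 med [ 0.542 -0.075  0.186] lo [ 0.529 -0.079  0.156] hi [ 0.544 -0.071  0.192]
   dir deg -8.952195427005396
blk [313.89  233.532]
scene black 109 med [ 0.612 -0.014  0.205] lo [ 0.601 -0.022  0.172] hi [ 0.62  -0.002  0.212]
   dir deg -128.99907290676344
blk [324.262 272.456]
scene black 149 med [ 0.694 -0.022  0.144] lo [ 0.678 -0.033  0.124] hi [ 0.703 -0.009  0.148]
   dir deg -132.3398542651027
scene white 1912 med [ 0.871 -0.18   0.15 ] lo [ 0.538 -0.281  0.134] hi [ 0.898 -0.105  0.153]
   dir deg 20.314813529963406
(600, 777, 3)
```

View pics/c1.png

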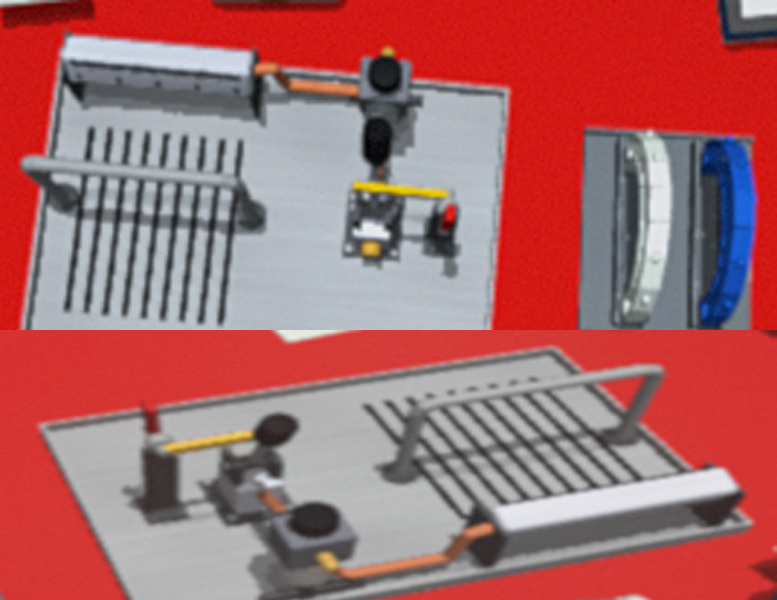

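Everything needed is located: frame crown (0.549,-0.353), bar middle (0.588,0.221), tab (0.535,-0.074), grip about (0.602,-0.010), and station yaw about -6°. The valve knob at (0.69,-0.02) is the look-alike. Next I grasp the frame.

```bash
cat >> h.py <<'E'
from cell import env,kin,camera,calibration,job
def ori(yaw,tilt=0,flip=True):
    # tilt>0: fingers point towards +x (station) at the bottom
    r=R.from_euler("z",yaw,degrees=True)*R.from_euler("y",-tilt)*R.from_matrix(np.diag([1.,-1,-1]))
    if flip: r=r*R.from_euler("z",180,degrees=True)
    q=r.as_quat(); return np.array([q[3],*q[:3]])
np.set_printoptions(precision=3,suppress=True)
def st():
    s=env.get_state(); print("t %.1f"%s["time"],s["tcp_pos"],"F",s["force"],"op %.4f gf %.1f"%(s["opening"],s["gripper_force"])); return s
E
python3 - <<'E'
from h import *
for fl in(True,False):
    q=ori(-5.5,0,fl); print(fl,kin.inverse_kinematics([.549,-.353,.4],q),kin.inverse_kinematics([.588,.221,.43],q),kin.inverse_kinematics([.52,-.07,.23],ori(-6,.7,fl)),kin.inverse_kinematics([.5,-.01,.2],ori(-6,.7,fl)),kin.inverse_kinematics([.6,-.01,.24],ori(-6,-.1,fl)))
E
```

```text
True [-0.252  0.611  1.176  1.541 -0.571  1.373  2.448] [-0.579  0.313  0.159  1.518 -0.05   1.315  1.06 ] [ 0.277  0.198 -0.328  2.365  2.214  0.181 -0.726] None [-0.305  0.474  0.304  1.758 -0.175  1.035  1.538]
False [-0.226  0.574  1.106  1.54  -0.521  1.352 -0.736] [-0.982  0.367  0.721  1.545 -0.247  1.323 -1.9  ] [ 0.323  0.202 -0.378  2.362  2.177  0.189  2.457] None [-0.615  0.566  0.757  1.779 -0.434  1.079 -1.362]
```

```bash
python3 - <<'E'
from h import *
s=st(); p=s["tcp_pos"]
env.movel([p[0],p[1],.41],velocity=.25)
q=env.get_state()["qpos"].copy(); q[0]=.57; q[2]=0; q[4]=0; q[6]=1.02
env.goto_joints(q); s=st(); print(s["qpos"],s["orientation"],ori(-5.5),ori(-5.5,0,False))
for fl in(True,False): print(kin.inverse_kinematics([.549,-.353,.3],ori(-5,0,fl)))
E
```

```text
t 0.1 [0.296 0.606 0.303] F [-0.153 -1.034 -0.063] op 0.0854 gf 0.0
t 4.3 [ 0.532 -0.414  0.41 ] F [0.439 0.403 0.362] op 0.0853 gf 0.0
[ 0.569  0.406 -0.001  1.422 -0.     1.313  1.02 ] [0.    0.531 0.847 0.   ] [ 0.    -0.048 -0.999  0.   ] [ 0.     0.999 -0.048  0.   ]
[ 0.629  0.454 -0.212  1.604  0.104  1.094  1.874]
[ 0.211  0.461  0.369  1.636 -0.183  1.079 -1.026]
```

```bash
python3 - <<'E'
from h import *
c=np.array([.5495,-.353])
env.reach([*c,.30],ori(-5)); env.grip(.055,40)
print(env.movel([*c,.195],velocity=.12,stop_force=8)); st()
env.grip(.0,40); st()
env.movel([*c,.43],velocity=.15); s=st(); print(s["qpos"])
p,d=camera("wrist"); cv2.imwrite("pics/w1.png",p)
E
```

```text
False
t 6.6 [ 0.55  -0.353  0.196] F [ 0.307 -0.802  0.469] op 0.0548 gf 0.0
t 7.0 [ 0.55  -0.353  0.196] F [-1.233  0.378  4.076] op 0.0190 gf 39.3
t 8.7 [ 0.549 -0.353  0.429] F [ 0.231  0.329 -0.406] op 0.0191 gf 38.9
[ 0.628  0.371 -0.213  1.435  0.078  1.346  1.895]
```

View pics/w1.png

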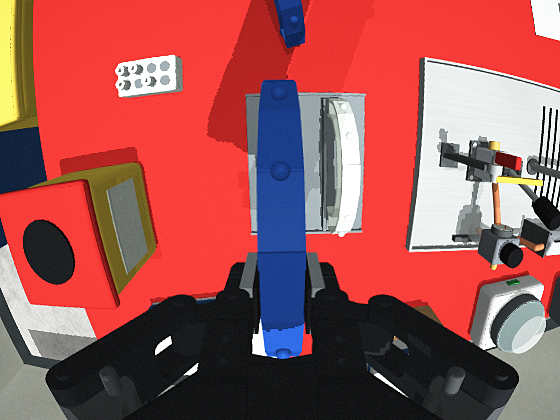

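The wrist view shows the blue frame held at its crown (282,350) between the pads, with the white frame still in its slot. Next I hang it.

```bash
python3 - <<'E'
from h import *
b=np.array([.5885,.219])
env.movel([*b,.43],velocity=.25,rot=ori(-6)); s=st(); print(s["qpos"])
env.movel([*b,.27],velocity=.15)
print(env.movel([*b,.236],velocity=.03,stop_force=3)); st()
p,d=camera("scene"); cv2.imwrite("pics/s2.png",cv2.resize(p[150:320,230:470],None,fx=3,fy=3))
E
```

```text
t 11.2 [0.589 0.218 0.43 ] F [-0.001 -0.212 -0.645] op 0.0189 gf 38.9
[-0.098  0.354 -0.482  1.483  0.166  1.345  0.873]
True
t 13.3 [0.588 0.219 0.241] F [1.232 0.334 4.836] op 0.0190 gf 39.5
```

View pics/s2.png

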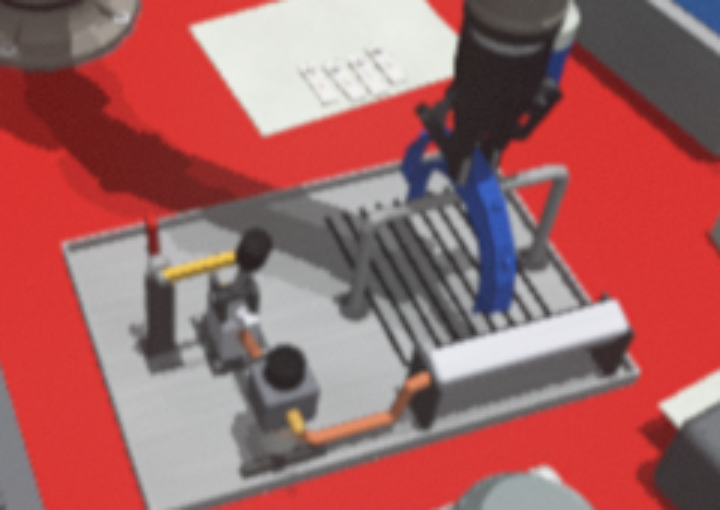

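The scene view shows the frame straddling the bar at its middle (about (480,200) in the crop), with contact at the expected height. Releasing now.

```bash
python3 - <<'E'
from h import *
env.grip(.05); 
env.movel([.5885,.219,.36],velocity=.15); st()
p,d=camera("scene"); cv2.imwrite("pics/s3.png",cv2.resize(p[150:320,230:470],None,fx=3,fy=3))
# tab IK checks along the arc, from a good arm posture
yaw=-6
tab=np.array([.537,-.0745]); e=R.from_euler("z",yaw,degrees=True).as_matrix()
for tilt in(.2,.35,.5):
    a=e@[np.sin(tilt),0,-np.cos(tilt)]
    for tip in([0,.035,.175],[0,-.04,.148]):
        P=np.r_[tab,0]+e@[tip[0],tip[1],0]+[0,0,tip[2]]-a*.073
        print("tab",tilt,P,kin.inverse_kinematics(P,ori(yaw,tilt)))
piv=np.array([.563,-.006,.085])
for th in(0,.87):
    l=th-.35; u=e@[-np.sin(l),0,np.cos(l)]; g=piv+.11*u
    for tilt in(-.5,-.35,-.2,0,.2,.35,.5):
        a=e@[np.sin(tilt),0,-np.cos(tilt)]
        P=g-.054*a; print("lev",th,tilt,P,kin.inverse_kinematics(P,ori(yaw,tilt)))
E
```

```text
t 14.7 [0.588 0.219 0.359] F [ 0.345 -0.054 -0.871] op 0.0501 gf 0.0
tab 0.2 [ 0.526 -0.038  0.247] [ 0.29   0.259 -0.405  2.057  0.229  0.661  1.206]
tab 0.2 [ 0.518 -0.113  0.22 ] [ 0.421  0.301 -0.379  2.075  0.211  0.594  1.371]
tab 0.35 [ 0.516 -0.037  0.244] [ 0.272  0.201 -0.389  2.17   0.329  0.462  1.097]
tab 0.35 [ 0.508 -0.112  0.217] [ 0.422  0.25  -0.368  2.187  0.266  0.381  1.315]
tab 0.5 [ 0.506 -0.036  0.239] [ 0.212  0.159 -0.337  2.282  0.626  0.265  0.787]
tab 0.5 [ 0.498 -0.111  0.212] [ 0.804  0.288 -0.79   2.274  0.959  0.259  0.665]
lev 0 -0.5 [ 0.626 -0.013  0.236] [ 0.173  0.712 -0.359  1.417  0.105  1.536  1.275]
lev 0 -0.35 [ 0.619 -0.012  0.239] [ 0.191  0.63  -0.376  1.522  0.132  1.369  1.261]
lev 0 -0.2 [ 0.611 -0.011  0.241] [ 0.206  0.55  -0.389  1.63   0.161  1.196  1.242]
lev 0 0 [ 0.601 -0.01   0.242] [ 0.217  0.45  -0.398  1.777  0.208  0.955  1.2  ]
lev 0 0.2 [ 0.59  -0.009  0.241] [ 0.209  0.363 -0.39   1.925  0.287  0.703  1.118]
lev 0 0.35 [ 0.582 -0.008  0.239] [ 0.179  0.308 -0.361  2.036  0.407  0.508  0.991]
lev 0 0.5 [ 0.575 -0.007  0.236] [ 0.101  0.267 -0.286  2.146  0.686  0.318  0.698]
lev 0.87 -0.5 [ 0.534 -0.003  0.228] [ 0.216  0.588 -0.404  1.673  0.086  1.407  1.251]
lev 0.87 -0.35 [ 0.527 -0.002  0.231] [ 0.23   0.505 -0.418  1.765  0.108  1.252  1.239]
lev 0.87 -0.2 [ 0.519 -0.001  0.233] [ 0.239  0.424 -0.428  1.861  0.133  1.089  1.222]
lev 0.87 0 [ 0.509 -0.     0.234] [ 0.241  0.322 -0.432  1.994  0.176  0.861  1.18 ]
lev 0.87 0.2 [0.498 0.001 0.233] [ 0.221  0.233 -0.421  2.131  0.261  0.62   1.086]
lev 0.87 0.35 [0.49  0.002 0.231] [ 0.19   0.181 -0.405  2.234  0.418  0.437  0.917]
lev 0.87 0.5 [0.483 0.002 0.228] [ 0.095  0.142 -0.33   2.34   0.828  0.272  0.485]
```

View pics/s3.png

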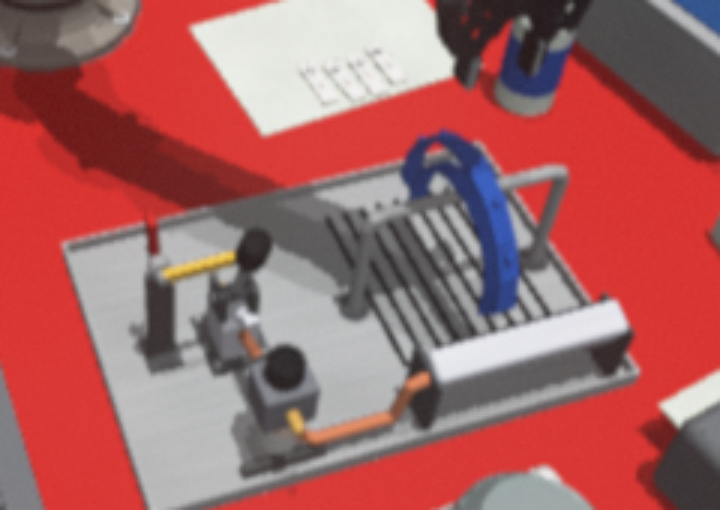

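The frame hangs freely on the bar, at about (470,190) in the crop. Next is the catch.

```bash
python3 - <<'E'
from h import *
yaw,tilt,w,r=-6,.35,.014,.036
e=R.from_euler("z",yaw,degrees=True).as_matrix(); a=e@[np.sin(tilt),0,-np.cos(tilt)]
H=np.array([.537,-.074,.140])
def P(y,z,x=-.004): return H+e@[x,y,z]-.073*a
env.grip(0,20); q=ori(yaw,tilt)
env.movel(P(.04,.13),velocity=.25,rot=q); print(env.get_state()["qpos"])
print(env.movel(P(.04,r),velocity=.12,stop_force=8)); st()
for th in np.r_[0:1.45:9j]:
    n=np.array([np.cos(th),np.sin(th)]); t=np.array([-np.sin(th),np.cos(th)])
    c=r*t+.0045*n
    if env.movel(P(c[0]+w,c[1]),velocity=.06,stop_force=15): print("stop at",th);break
    s=env.get_state(); print("%.2f"%th,s["force"])
p,d=camera("scene"); cv2.imwrite("pics/s4.png",cv2.resize(p[150:320,230:470],None,fx=3,fy=3))
st()
E
```

```text
[ 0.264  0.061 -0.372  2.07   0.148  0.676  1.264]
False
t 17.4 [ 0.513 -0.031  0.245] F [ 0.17  -0.051 -0.431] op 0.0000 gf 0.0
0.00 [-0.048 -0.947 -0.498]
0.18 [-0.087  0.781 -0.143]
0.36 [1.014 0.633 0.139]
0.54 [-0.047 -0.006  0.087]
0.72 [-0.293 -0.917  0.   ]
0.91 [ 0.233 -0.033 -0.521]
1.09 [-0.902  0.251  0.999]
1.27 [-0.788  0.16   0.122]
1.45 [ 0.896 -0.542 -0.315]
t 20.1 [ 0.506 -0.092  0.217] F [-0.202  0.107 -0.05 ] op 0.0003 gf 0.0
```

Now the final press to the stop, then a look at it.

```bash
python3 - <<'E'
from h import *
p=env.get_state()["tcp_pos"]
print(env.movel(p+[0,0,-.014],velocity=.03,stop_force=7)); s=st()
env.movel(s["tcp_pos"]+[0,0,.14],velocity=.15)
p,d=camera("scene"); a=cv2.resize(p[190:300,250:370],None,fx=3,fy=4)
p,d=camera("top"); b=cv2.resize(p[105:215,240:360],None,fx=3,fy=4); cv2.imwrite("pics/s5.png",cv2.hconcat([a,b]))
E
```

```text
True
t 20.4 [ 0.506 -0.092  0.214] F [-4.568 -0.022 10.331] op 0.0000 gf 5.4
```

View pics/s5.png

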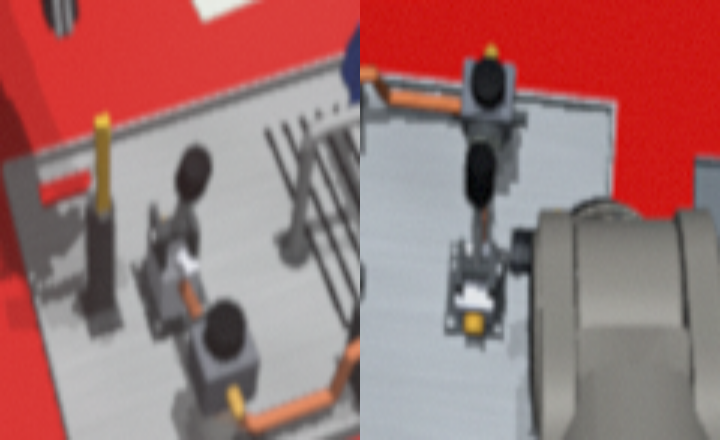

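The yellow arm is upright at (102,160), the red tab is level at (65,187), and the lever stem is clear. Next is the lever.

```bash
cat > lev.py <<'E'
from h import *
yaw=-6; e=R.from_euler("z",yaw,degrees=True).as_matrix()
piv=np.array([.602,-.0105,.085])-e@[.0377,0,0]
def pose(th,back=0):
    l=th-.35; tilt=-.35+th*.65/.87
    g=piv+.11*(e@[-np.sin(l),0,np.cos(l)]); a=e@[np.sin(tilt),0,-np.cos(tilt)]
    return g-(.054+back)*a, ori(yaw,tilt)
E
python3 - <<'E'
from lev import *
p,q=pose(0,.1); env.movel(p,velocity=.2,rot=q); env.grip(.06,40); st()
p,q=pose(0); print(env.movel(p,velocity=.1,stop_force=6)); st()
env.grip(0,40); st()
for th in np.r_[.1:.8:8j]:
    p,q=pose(th)
    if env.movel(p,velocity=.07,rot=q,stop_force=25): print("stop",th);break
    print("%.2f"%th,env.get_state()["force"])
s=st()
a=cv2.resize(camera("scene")[0][180:300,250:430],None,fx=4,fy=4);cv2.imwrite("pics/s6.png",a)
E
```

```text
t 23.1 [ 0.654 -0.016  0.333] F [ 0.571 -0.187 -0.714] op 0.0599 gf 0.0
False
t 24.3 [ 0.621 -0.012  0.24 ] F [-0.186  0.549  0.063] op 0.0600 gf 0.0
t 24.7 [ 0.621 -0.011  0.24 ] F [0.763 4.475 3.135] op 0.0272 gf 40.2
0.10 [5.009 5.693 0.055]
0.20 [ 5.735  5.165 -1.158]
0.30 [5.569 4.606 0.363]
0.40 [ 5.893  5.785 -0.165]
0.50 [ 5.918  5.016 -0.892]
0.60 [ 7.162  5.66  -1.242]
0.70 [6.259 4.842 0.542]
0.80 [4.939 3.641 2.983]
t 27.6 [0.506 0.001 0.238] F [4.939 3.641 2.983] op 0.0273 gf 40.5
```

View pics/s6.png

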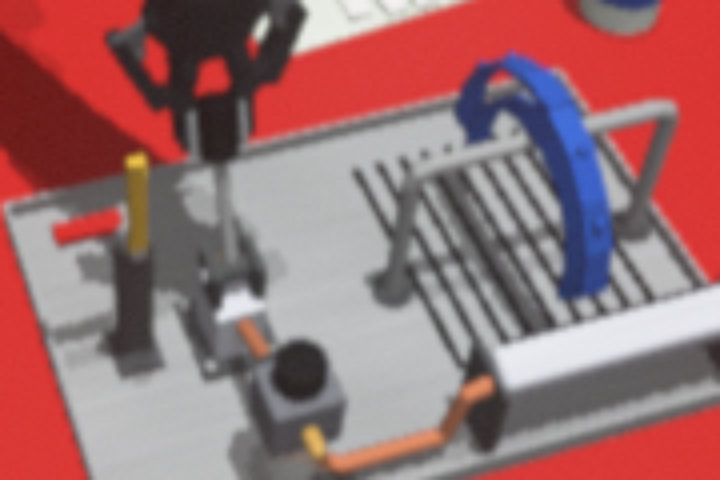

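The grip is firmly held between the pads at (215,125), the lever is moving, and the frame is still on the bar. Now I pull on to the stop.

```bash
python3 - <<'E'
from lev import *
for th in np.r_[.83:1.04:8j]:
    p,q=pose(th); hit=env.movel(p,velocity=.03,rot=q,stop_force=10)
    f=env.get_state()["force"]; print("%.2f"%th,f,hit)
    if f[0]>20: break
env.dwell(.5); s=st(); t0=s["tcp_pos"]
p,_=pose(.87); print(p)
a=cv2.resize(camera("scene")[0][180:300,250:430],None,fx=4,fy=4);cv2.imwrite("pics/s7.png",a)
E
```

```text
0.83 [5.955 3.093 4.379] False
0.86 [6.515 3.924 3.538] False
0.89 [4.946 3.545 4.714] False
0.92 [4.408 2.282 6.198] False
0.95 [4.917 2.271 8.456] False
0.98 [11.064  0.632 10.525] False
1.01 [14.11  -1.927 12.663] False
1.04 [17.33 -3.65 15.54] False
t 30.6 [0.482 0.003 0.226] F [16.602 -3.782 17.065] op 0.0278 gf 41.0
[0.494 0.001 0.232]
```

View pics/s7.png

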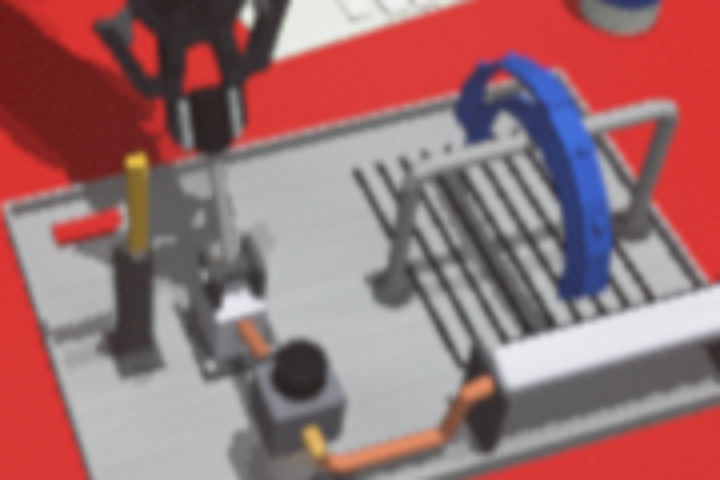

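```bash
python3 -c "
from cell import job; print(job.job_done())"
```

```text
the job is handed in; nothing more can be done
None
```

I handed the job in after about 31 s of robot time: the blue frame hangs on the drying bar, the safety catch was flipped to its stop first, and the arm is still holding the air lever back with about 23 N of pull (the spring needs about 7 N); no verdict came back.

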